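Ready the photometer and hold its sprung cover at the loading mark

ROBOT

A 6-joint arm with a two-finger parallel gripper is mounted at the origin on the work surface. World frame = base frame: x ahead of the robot, y to its left, z up, the work surface at z = 0. Lengths are in m, angles in rad, forces in N, time in s.
With the tool pointing down it reaches from about 0.375 to 0.975 m from the base axis. Payload 3.8 kg.
Tool frame: the origin (TCP) lies midway between the tips of the shut fingers; the grasp point (between the pads) lies 19 mm behind it; z points along the fingers, y is the direction in which the jaws open and shut (so a half turn about z gives the same grasp; the last joint's range is limited). The gripper opens to 85 mm and grips with 20 to 120 N. Pads are 22 mm wide; open, the fingers measure 114 mm over their backs; the gripper's body (76 mm by 85 mm) begins 54 mm behind the grasp point. The pads swing forward as they close: fully open they stand 13 mm farther back than shut.
Start: joints at [1.252, 0.264, 1.604, -0, 1.274, -0.037], TCP at [0.188, 0.648, 0.231] pointing down, gripper open.
Joint ranges: [-2.63, 2.63], [-0.94, 2.18], [0.31, 2.57], [-1.31, 4.45], [0, 2.66], [-2.55, 2.55]. Speed limits (rad/s): [2.57, 2.57, 3.14, 3.14, 3.14, 3.14].

INTERFACE

Orientations are given as a rotation vector (axis times angle).
In Python, from workcell import bot gives the robot as it stands.
- The arm moves only by the shell command python3 -m inch 'ROWS' [FORCE]. ROWS is JSON, a list of rows, each an object of numbers: "dx", "dy", "dz": the shift along the tool's x, y, z in m; "ax", "ay", "az": the turn, a rotation vector about the tool's x, y, z in degrees; "fingers": the opening, from -1 (shut) to 1 (fully open). A call has 1 to 20 rows; each row is the pose to reach, as a shift and turn from the pose measured when the call began, along the tool's axes at that moment; what a row does not reach only later rows make up. A row lasts 1/8 s, in which the tool goes at most 62.5 mm and 10.7 degrees, less where a joint would pass 70% of its speed; a pose out of reach is approached as far as the arm can. A call with a gripper value outside its range is refused whole. The fingers move at their own pace and stop on an object; FORCE is the grip in N (left out, the last holds). Time passes only in rows, so rows that repeat a pose let the fingers close. It gives the time, the measured TCP pose, the force and the opening at its end, in the units of the state.
- bot.read_state(): the state, without advancing time (a new reading comes with each control period).
- bot.read_camera(name): name is "scene" or "side" or "wrist"; returns (picture, depth): 420x560x3 uint8, blue, green, red; 420x560 float32, m along the optical axis (not along the pixel's ray), 0 where there is no reading.
- bot.get_calibration(name): a dict with "intrinsics" (3x3 intrinsics, pixels), "view" (4x4, takes a point from world to camera coordinates). Camera axes: x right, y down, z forward; pixel columns grow to the right and rows downward; lengths in m; the calibration is good to about 2 mm. The wrist camera is an equidistant fisheye: a pixel r from the principal point sees the ray r / f radians off the axis. A picture is of the moment at which its call begins: read the wrist's pose just before it. get_calibration takes no time and is no camera call; for the wrist camera it gives the pose at the moment of the call.
- bot.finish_job(): hands the job in, once; it reports no verdict.
Trained networks look in the newest picture that a camera, given by its name, has taken for a name from the list of things; names that differ only in an ending like _2 or _b are one class to them, and where a whole thing is asked for, a point or a joint stands for the part that bears it (a point fixed in the world has none). Each returns a list of dicts, best first, with "p" (0 to 1); they miss things now and then, are a little off and sometimes report something else, mostly with a low value. They report only what shows in the picture. A call takes as long as a camera call. They do not tell look-alikes from the thing itself.
- bot.masks_of(camera, thing): "region" (420x560 bool, what is visible of it) and "box" ([left, top, right, bottom] in pixels, round what is visible of it).
The state is a dict: "time": time; "q": joint angles; "joint_vel": joint speeds; "joint_torque": joint torques, N m; "tool_pos": TCP position; "tcp_rot": TCP orientation; "wrist_force": force on the tool from outside, world axes, zero at the start; "torque": the same for the moment, N m; "width": opening from 0.0 (shut) to 1.0 (fully open).
Only numpy, scipy, OpenCV 4.12 (cv2) and the standard library are available. Lean on these libraries where they do the work, as an engineer would, in place of code of your own. Each camera call takes 0.05 s, during which the arm holds its last target. There are 200 camera calls.

TASK

Get the bench photometer ready for pipetting: take the dropper bottle, the tall one with the rubber bulb, out of the reagent tray and set it down upright, without dropping it, on the floor of the large round well in the photometer's warming block, and let go of it. Then lift the spring-closed cuvette cover to the loading mark on the arc beside it, stopping short of the lamp switch at the top of the arc, and finish still holding the cover there, because a colleague will pipette underneath and it snaps shut if released. Leave the other vials standing in their places in the tray and do not knock over or push about the beaker, tip box and tube rack.

Things in the scene. Friction and masses are not known exactly. Their poses are not given: they have to be found in the camera images.
- analyser: bench photometer, pale grey, fixed, 300 mm deep (x), 320 wide (y), deck 92 high, sloping front panel with display and keys towards its -x (roughly the robot). Origin: centre of its underside; x to its back, y to its left, z up. The cuvette cover is on its +y half, the aluminium warming block on its -y half. Rear ridge (x 125 to 147) 118 mm high
- well (a point): centre of the mouth of the large round well in the top face of the warming block, 94 mm above the bench; axes as the photometer. 34 mm in diameter, 24 deep, 3 mm chamfer; at x -13, y -82 mm in the photometer's frame. The block's other holes are four 14 mm tube wells in a row 52 mm behind it
- cover (a joint): opening angle of the cuvette cover, rad: 0 shut, grows as the front edge rises, stop at 1.2. A torsion spring and its weight close it: about 0.50 N m at 0, 0.74 at 0.6 (some 4 N upward at the handle to start, 8 N at the mark); it snaps shut when released. The loading mark is at 0.60 rad (34 degrees), the lamp switch at 0.80
- cover_hinge (a point): middle of the cover's hinge axis, which runs along the photometer's y at the cover's far edge, at x 115, y 70, z 104 mm in its frame; axes as the photometer. The dark grey cover is 155 mm deep (hinge to front edge), 140 wide, 21 thick; its top is 115 mm above the bench when shut
- cover_handle (a point): middle of the bar of the steel bow handle near the cover's front edge; moves and turns with the cover. Round bar 10 mm thick along the photometer's y, 80 mm free between two posts, centre 38 mm above the cover. Shut: 138 mm before the hinge axis (photometer's -x) and 49 above it, 153 above the bench. The bar may turn between the fingers
- mark (a point): the loading mark: a dark line, 26 by 3.5 mm, across the upright steel guide arc (radius 120 mm about the hinge axis) beside the cover on its +y side; fixed. The cover is right when the dark pointer line on its +y edge meets it. The arc ends 205 mm above the bench in a small black lamp switch
- dropper_bottle: amber dropper bottle, the tallest in the tray: body 26 mm across, 42 tall, sloping shoulder up to 49, black collar 20 mm across from 49 to 64, black rubber bulb 14 mm across up to 89; about 40 g. Stands upright; origin at the centre of its underside, z up
- tray: fixed grey plastic reagent tray, 175 (x) by 135 (y) by 34 mm high, walls and floor 4 mm; origin at the centre of its underside. Six bottles stand in it in two rows of three, about 52 mm (x) by 56 mm (y) apart, in any order
- vial_a: amber glass screw vial with a flat or domed black cap, standing in the tray, 26 mm across and 39 mm tall; origin at the centre of its underside. Clutter: it stays upright in the tray
- vial_b: amber glass screw vial with a flat or domed black cap, standing in the tray, 22 mm across and 35 mm tall; origin at the centre of its underside. Clutter: it stays upright in the tray
- vial_c: amber glass screw vial with a flat or domed black cap, standing in the tray, 26 mm across and 37 mm tall; origin at the centre of its underside. Clutter: it stays upright in the tray
- vial_d: amber glass screw vial with a flat or domed black cap, standing in the tray, 22 mm across and 36 mm tall; origin at the centre of its underside. Clutter: it stays upright in the tray
- vial_e: amber glass screw vial with a flat or domed black cap, standing in the tray, 28 mm across and 40 mm tall; origin at the centre of its underside. Clutter: it stays upright in the tray
- beaker: empty glass beaker, 80 mm across, 95 mm tall; origin at the centre of its underside; stays where it is
- tip_box: pipette tip box, 120 by 80 by 72 mm; origin at the centre of its underside; stays where it is
- tube_rack: white rack of capped tubes, 200 by 90 mm, 92 mm tall; origin at the centre of its underside; stays where it is
Mind the look-alikes: they are no part of the job. Leave any green look-alike of the vial_e alone.

How it is judged:
By the outcome, as a careful person would: the job done as asked, in the order asked, and still so for the second after the job is handed in, while the arm keeps its last pose, push and grip.
It also fails if it takes over 48 s, if anything falls off the work surface, if the arm or the gripper's body presses on something with over 40 N, if the wrist force passes 120 N, or if a joint passes its speed limit or range.

## Working session

There is one attempt and no reset: what is moved stays moved. The work goes in short steps, Python scripts to look and compute and a shell command to move; the robot and the scene stay as the last step left them, time stands still between calls to the robot, and variables do not carry over. Pictures are saved under pics/ and viewed, about 8 in all and at most 12, crops included, and the job is handed in when it is done.

```bash
mkdir -p pics
cat > h.py <<'E'
import numpy as np, cv2
from workcell import bot
from scipy.spatial.transform import Rotation as R
def cloud(name, d, cal):
    K=np.array(cal["intrinsics"]);V=np.array(cal["view"])
    v,u=np.mgrid[:d.shape[0],:d.shape[1]]
    x=(u-K[0,2])/K[0,0]; y=(v-K[1,2])/K[1,1]
    if name=="wrist":
        r=np.hypot(x,y); s=np.where(r>1e-6,np.tan(np.minimum(r,1.5))/np.maximum(r,1e-6),1); x=x*s;y=y*s
    P=np.stack([x*d,y*d,d],-1)
    W=(P-V[:3,3])@V[:3,:3]
    W[d<=0]=np.nan
    return W
def pix(cal,p,name):
    K=np.array(cal["intrinsics"]);V=np.array(cal["view"])
    c=V[:3,:3]@np.array(p)+V[:3,3]
    if name=="wrist":
        t=np.arctan2(np.hypot(c[0],c[1]),c[2]);n=np.hypot(c[0],c[1]);x,y=c[0]/n*t,c[1]/n*t
    else: x,y=c[0]/c[2],c[1]/c[2]
    return K[0,0]*x+K[0,2],K[1,1]*y+K[1,2]
E
python3 - <<'E'
from h import *
print(bot.read_state())
out=[]
for n in ["scene","side"]:
    cal=bot.get_calibration(n)
    im,d=bot.read_camera(n); W=cloud(n,d,cal); np.savez(n+".npz",im=im,d=d,W=W)
    cv2.imwrite(f"pics/{n}0.png",im)
    for t in ["dropper_bottle","tray","analyser","cover_handle","cover_hinge","vial_e"]:
        for m in bot.masks_of(n,t)[:2]:
            P=W[m["region"]]; P=P[~np.isnan(P[:,0])]
            print(n,t,round(m["p"],2),np.round(m["box"]),np.round(np.median(P,0),3),np.round(np.percentile(P,2,0),3),np.round(np.percentile(P,98,0),3))
    print(np.array(cal["view"]).round(3))
E
```

```text
{'time': 0.0, 'q': array([ 1.25209866e+00,  2.64763365e-01,  1.60538633e+00,  5.00791636e-05,
        1.27371002e+00, -3.68814347e-02]), 'joint_vel': array([ 0.00065324,  0.00066081, -0.00243017, -0.00144313, -0.00107345,
       -0.00148265]), 'joint_torque': array([-2.63662630e-03, -5.15094566e+01, -3.67320979e+01, -3.01265436e-04,
        1.28016292e-02,  1.15633250e-05]), 'tool_pos': array([0.18745957, 0.64767659, 0.2299485 ]), 'tcp_rot': array([-0.44117215, -3.11000713,  0.00349117]), 'wrist_force': array([-0.552131  , -0.53119164, -0.28700821]), 'torque': array([ 0.01479712, -0.02672705,  0.0166562 ]), 'width': 1.002581218860103}
scene dropper_bottle 0.74 [378. 125. 404. 158.] [0.374 0.449 0.064] [0.33  0.415 0.002] [0.407 0.49  0.096]
scene dropper_bottle 0.68 [174. 231. 187. 251.] [ 0.491 -0.286  0.048] [ 0.476 -0.299  0.004] [ 0.498 -0.274  0.093]
scene tray 0.17 [157. 287. 208. 348.] [ 0.721 -0.336  0.072] [ 0.65  -0.378  0.011] [ 0.766 -0.295  0.077]
scene analyser 0.85 [234. 175. 375. 299.] [0.634 0.028 0.095] [ 0.447 -0.123  0.023] [0.743 0.188 0.144]
scene cover_handle 0
[... 1262 characters left out ...]
 [ 0.433 -0.129  0.012] [0.725 0.192 0.142]
side analyser 0.53 [207. 103. 271. 153.] [0.624 0.441 0.052] [0.529 0.411 0.001] [0.725 0.5   0.094]
side cover_handle 0.55 [249. 156. 321. 211.] [0.624 0.093 0.115] [0.551 0.032 0.095] [0.705 0.172 0.157]
side cover_hinge 0.89 [214. 137. 357. 284.] [ 0.572 -0.004  0.094] [ 0.433 -0.129  0.02 ] [0.723 0.187 0.138]
side vial_e 0.72 [329. 330. 341. 346.] [ 0.535 -0.343  0.03 ] [ 0.526 -0.352  0.003] [ 0.553 -0.33   0.047]
side vial_e 0.58 [294. 352. 309. 367.] [ 0.437 -0.355  0.03 ] [ 0.428 -0.362  0.011] [ 0.45  -0.341  0.047]
[[ 0.898 -0.439 -0.015 -0.499]
 [-0.343 -0.68  -0.648  0.274]
 [ 0.275  0.588 -0.761  1.278]
 [ 0.     0.     0.     1.   ]]
```

Run:
```python
from h import *
a=np.load("scene.npz");b=np.load("side.npz")
A=cv2.resize(a["im"][100:360,140:420],None,fx=1.42,fy=1.42,interpolation=3);B=cv2.resize(b["im"][90:390,200:400],None,fx=1.23*1.0,fy=1.23,interpolation=3)
h=max(A.shape[0],B.shape[0]); z=lambda m:cv2.copyMakeBorder(m,0,h-m.shape[0],0,0,0)
cv2.imwrite("pics/ab.png",np.hstack([z(A),z(B)]))
for w in (a,b):
    W=w["W"].reshape(-1,3)
    inb=(abs(W[:,0]-.488)<.025)&(abs(W[:,1]+.29)<.025)
    for lo,hi in((.072,.09),(.09,.1),(.055,.064)):
        P=W[inb&(W[:,2]>lo)&(W[:,2]<hi)]; print("bulb",lo,len(P),P.mean(0).round(4))
    # handle bar
    P=W[(W[:,2]>.143)&(W[:,2]<.165)&(W[:,0]>.5)&(W[:,0]<.62)&(W[:,1]>0)&(W[:,1]<.2)]
    print("bar",len(P),P.mean(0).round(4),np.round(P.min(0),3),np.round(P.max(0),3)); c=P-P.mean(0);u=np.linalg.svd(c[:,:2],full_matrices=False)[2][0];print(u)
    for lo,hi in((.112,.1175),(.0895,.0965)):
        P=W[(W[:,2]>lo)&(W[:,2]<hi)&(W[:,0]>.4)&(W[:,0]<.8)&(W[:,1]>-.2)&(W[:,1]<.22)][:,:2].astype(np.float32)
        print(lo,len(P),P.mean(0),cv2.minAreaRect(P))
```

```text
bulb 0.072 25 [ 0.4876 -0.2854  0.081 ]
bulb 0.09 9 [ 0.4849 -0.2859  0.0932]
bulb 0.055 14 [ 0.4895 -0.2845  0.0589]
bar 156 [0.5724 0.1179 0.1551] [0.557 0.061 0.143] [0.611 0.188 0.164]
[-0.23480294 -0.97204299]
0.112 2271 [0.6471477  0.09091437] ((0.6237260103225708, 0.03603336215019226), (0.300337016582489, 0.2185162454843521), 84.89378356933594)
0.0895 3513 [ 0.61033314 -0.01681021] ((0.602974534034729, 0.03721746802330017), (0.32005083560943604, 0.26717254519462585), 85.21835327148438)
bulb 0.072 23 [ 0.4819 -0.2895  0.0815]
bulb 0.09 16 [ 0.4845 -0.2859  0.0923]
bulb 0.055 15 [ 0.4813 -0.2913  0.0596]
bar 138 [0.5756 0.1239 0.1556] [0.559 0.059 0.144] [0.617 0.192 0.165]
[0.30168574 0.95340742]
0.112 1684 [0.6447933  0.08635771] ((0.6227572560310364, 0.037819474935531616), (0.30179256200790405, 0.2268260270357132), 83.85198211669922)
0.0895 3610 [ 0.59092015 -0.02146966] ((0.6007282137870789, 0.036413952708244324), (0.3246723413467407, 0.2703259289264679), 85.58268737792969)
```

View pics/ab.png

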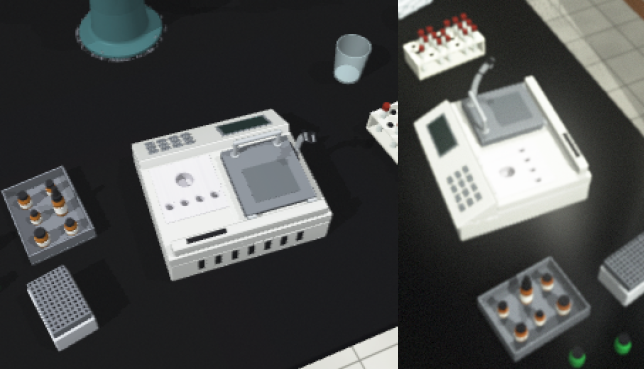

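```bash
cat >> h.py <<'E'
def rel(p, yaw=None):
    """shift in tool axes (mm) and az turn (deg) putting tool down at p with jaw axis (tool y) at world angle yaw (mod 180)"""
    s=bot.read_state(); T=R.from_rotvec(s["tcp_rot"]); 
    print("t",s["time"],"pos",s["tool_pos"].round(4),"w",s["width"],"F",s["wrist_force"].round(1))
    d=T.inv().apply(np.array(p)-s["tool_pos"])*1000
    M=T.as_matrix(); ya=np.degrees(np.arctan2(M[1,1],M[0,1]))
    print("shift",d.round(1),"axes",M.round(3).tolist(),"jawyaw",ya.round(1),"q",s["q"].round(2))
    if yaw is not None:
        a=(yaw-ya+90)%180-90
        print("world turn",a.round(1),"or",a+180,a-180)
E
python3 - <<'E'
from h import *
rel([.486,-.287,.22],-5)
rel([.50,.2,.30])
E
```

```text
t 0.7 pos [0.1877 0.6484 0.2313] w 0.9996681778850649 F [-0.  -0.3  1. ]
shift [-546.7 -815.5   11.3] axes [[-0.961, 0.278, -0.0], [0.278, 0.961, 0.0], [0.0, 0.0, -1.0]] jawyaw 73.9 q [ 1.25  0.26  1.6   0.    1.27 -0.04]
world turn -78.9 or 101.14648320544674 -258.85351679455323
t 0.7 pos [0.1877 0.6484 0.2313] w 0.9996681778850649 F [-0.  -0.3  1. ]
shift [-424.7 -343.8  -68.7] axes [[-0.961, 0.278, -0.0], [0.278, 0.961, 0.0], [0.0, 0.0, -1.0]] jawyaw 73.9 q [ 1.25  0.26  1.6   0.    1.27 -0.04]
```

```bash
python3 -m inch '[{"dx":-0.02,"dy":-0.022,"dz":-0.02,"az":3,"fingers":-0.18},{"dx":-0.06,"dy":-0.065,"dz":-0.04,"az":10,"fingers":-0.18},{"dx":-0.1,"dy":-0.109,"dz":-0.06,"az":17,"fingers":-0.18},{"dx":-0.14,"dy":-0.153,"dz":-0.089,"az":24,"fingers":-0.18},{"dx":-0.18,"dy":-0.196,"dz":-0.089,"az":31,"fingers":-0.18},{"dx":-0.22,"dy":-0.24,"dz":-0.089,"az":38,"fingers":-0.18},{"dx":-0.26,"dy":-0.283,"dz":-0.089,"az":45,"fingers":-0.18},{"dx":-0.3,"dy":-0.327,"dz":-0.089,"az":52,"fingers":-0.18},{"dx":-0.34,"dy":-0.37,"dz":-0.089,"az":59,"fingers":-0.18},{"dx":-0.38,"dy":-0.414,"dz":-0.089,"az":66,"fingers":-0.18},{"dx":-0.42,"dy":-0.458,"dz":-0.089,"az":72,"fingers":-0.18},{"dx":-0.46,"dy":-0.501,"dz":-0.089,"az":77,"fingers":-0.18},{"dx":-0.474,"dy":-0.517,"dz":-0.089,"az":79,"fingers":-0.18},{"dx":-0.474,"dy":-0.517,"dz":-0.089,"az":79,"fingers":-0.18},{"dx":-0.474,"dy":-0.517,"dz":-0.089,"az":79,"fingers":-0.18}]' 40
python3 - <<'E'
from h import *
rel([.486,-.287,.22],-5)
cal=bot.get_calibration("wrist"); im,d=bot.read_camera("wrist"); W=cloud("wrist",d,cal)
np.savez("w1.npz",im=im,d=d,W=W); V=np.array(cal["view"]); print("cam",-V[:3,:3].T@V[:3,3], V[2,:3])
yaw=np.radians(-4.8);O=np.array([.59,.035,0]);Rz=R.from_euler("z",yaw)
o=im.copy()
for p in ([-.013,-.082,.094],[-.023,.07,.153],[.115,.07,.104],[-.15,.16,.0],[.147,-.16,.118],[.147,.16,.118]):
    u=pix(cal,O+Rz.apply(p),"wrist");cv2.circle(o,(int(u[0]),int(u[1])),3,(0,0,255),1)
cv2.imwrite("pics/w1.png",cv2.resize(o,(784,588)))
E
```

```text
t 0.7 pos [0.1877 0.6484 0.2313] w 0.9996681778850649 F [-0.  -0.3  1. ]
shift [-546.7 -815.5   11.3] axes [[-0.961, 0.278, -0.0], [0.278, 0.961, 0.0], [0.0, 0.0, -1.0]] jawyaw 73.9 q [ 1.25  0.26  1.6   0.    1.27 -0.04]
world turn -78.9 or 101.14648320544674 -258.85351679455323
cam [0.11511522 0.66942463 0.37385755] [ 0.28610817 -0.08321607 -0.95457697]invalid input at $[0]: expected keys dx, dy, dz, ax, ay, az, fingers
```

View pics/w1.png

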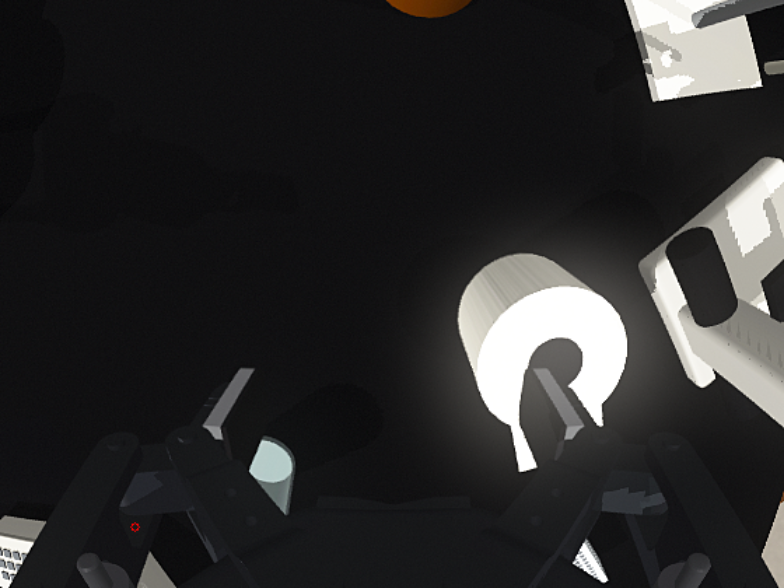

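The rows need all seven keys, so that move was refused. The picture only shows the start area with the beaker near (270,470). I'll move again with every key filled in.

```bash
python3 -m inch '[{"dx":-0.02,"dy":-0.022,"dz":-0.02,"ax":0,"ay":0,"az":3,"fingers":-0.18},{"dx":-0.06,"dy":-0.065,"dz":-0.04,"ax":0,"ay":0,"az":10,"fingers":-0.18},{"dx":-0.1,"dy":-0.109,"dz":-0.06,"ax":0,"ay":0,"az":17,"fingers":-0.18},{"dx":-0.14,"dy":-0.153,"dz":-0.089,"ax":0,"ay":0,"az":24,"fingers":-0.18},{"dx":-0.18,"dy":-0.196,"dz":-0.089,"ax":0,"ay":0,"az":31,"fingers":-0.18},{"dx":-0.22,"dy":-0.24,"dz":-0.089,"ax":0,"ay":0,"az":38,"fingers":-0.18},{"dx":-0.26,"dy":-0.283,"dz":-0.089,"ax":0,"ay":0,"az":45,"fingers":-0.18},{"dx":-0.3,"dy":-0.327,"dz":-0.089,"ax":0,"ay":0,"az":52,"fingers":-0.18},{"dx":-0.34,"dy":-0.37,"dz":-0.089,"ax":0,"ay":0,"az":59,"fingers":-0.18},{"dx":-0.38,"dy":-0.414,"dz":-0.089,"ax":0,"ay":0,"az":66,"fingers":-0.18},{"dx":-0.42,"dy":-0.458,"dz":-0.089,"ax":0,"ay":0,"az":72,"fingers":-0.18},{"dx":-0.46,"dy":-0.501,"dz":-0.089,"ax":0,"ay":0,"az":77,"fingers":-0.18},{"dx":-0.474,"dy":-0.517,"dz":-0.089,"ax":0,"ay":0,"az":79,"fingers":-0.18},{"dx":-0.474,"dy":-0.517,"dz":-0.089,"ax":0,"ay":0,"az":79,"fingers":-0.18},{"dx":-0.474,"dy":-0.517,"dz":-0.089,"ax":0,"ay":0,"az":79,"fingers":-0.18}]' 40
cat > look.py <<'E'
from h import *
import sys
n=sys.argv[1]
rel([.486,-.287,.22],-5)
cal=bot.get_calibration("wrist"); im,d=bot.read_camera("wrist"); W=cloud("wrist",d,cal)
np.savez(n+".npz",im=im,d=d,W=W,V=cal["view"],K=cal["intrinsics"]); V=np.array(cal["view"]); print("cam",-V[:3,:3].T@V[:3,3], V[2,:3])
yaw=np.radians(-4.8);O=np.array([.59,.035,0]);Rz=R.from_euler("z",yaw)
o=im.copy()
for p in ([-.013,-.082,.094],[-.023,.07,.153],[.115,.07,.104],[-.15,.16,.0],[.147,-.16,.118],[.147,.16,.118]):
    u=pix(cal,O+Rz.apply(p),"wrist");cv2.circle(o,(int(u[0]),int(u[1])),3,(0,0,255),1)
cv2.imwrite(f"pics/{n}.png",cv2.resize(o,(784,588)))
E
python3 look.py w2
```

```text
time: 2.62
tool_pos: [0.4989, 0.0205, 0.3203]
tcp_rot: [-2.318, -2.12, -0.0]
wrist_force: [-0.4, 0.1, -0.1]
width: 0.411
t 2.625 pos [0.4989 0.0205 0.3203] w 0.4113068832545891 F [-0.4  0.1 -0.1]
shift [-307.5   14.6  100.1] axes [[0.089, 0.996, -0.0], [0.996, -0.089, 0.001], [0.001, -0.0, -1.0]] jawyaw -5.1 q [-0.01 -0.12  1.85  0.    1.41  0.08]
world turn 0.1 or 180.11447025417922 -179.88552974582078
cam [0.50611521 0.09597972 0.46287931] [-0.02627494 -0.29618641 -0.95476868]
```

View pics/w2.png

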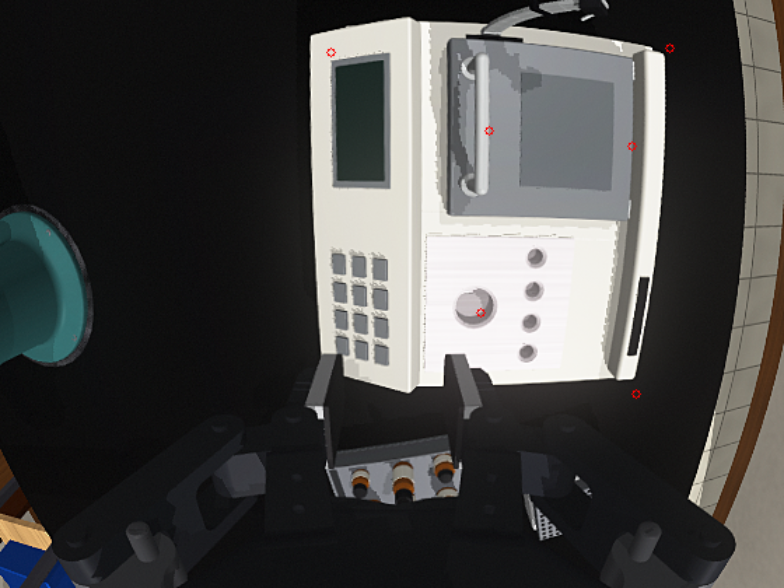

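The wrist view shows the photometer whole: well mouth near (475,307), tube wells near (533,305), bar from (483,55) to (482,193), dropper at (402,480). I'll refine the poses from this depth picture.

Run:
```python
from h import *
f=np.load("w2.npz");W=f["W"];im=f["im"];cal=dict(intrinsics=f["K"],view=f["V"]);g=cv2.cvtColor(im,cv2.COLOR_BGR2GRAY)
V=f["V"];K=f["K"];C=-V[:3,:3].T@V[:3,3]
def atz(u,v,z):
    x=(u-K[0,2])/K[0,0];y=(v-K[1,2])/K[1,1];r=np.hypot(x,y)
    c=np.array([x/r*np.sin(r),y/r*np.sin(r),np.cos(r)])@V[:3,:3]
    return C+c*(z-C[2])/c[2]
# holes: dark blobs in block area
x0,y0,x1,y1=308,170,408,265
sub=g[y0:y1,x0:x1]; b=(sub<np.median(sub)-12).astype(np.uint8)
n,l,s,c=cv2.connectedComponentsWithStats(b)
for i in range(1,n):
    if 40<s[i,4]<1500:
        cs,_=cv2.findContours((l==i).astype(np.uint8),0,1); e=cv2.fitEllipse(max(cs,key=len))
        print(s[i],np.round(e[0],1)+[x0,y0],np.round(e[1],1),atz(e[0][0]+x0,e[0][1]+y0,.094).round(4))
print("deck z",np.nanmedian(W[y0:y1,x0:x1,2]))
P=W.reshape(-1,3)
B=P[(P[:,2]>.150)&(P[:,2]<.163)&(abs(P[:,0]-.575)<.03)&(abs(P[:,1]-.106)<.06)]
m=B.mean(0);u=np.linalg.svd((B-m)[:,:2],full_matrices=False)[2][0];t=(B-m)[:,:2]@u
print("bar",len(B),m.round(4),np.degrees(np.arctan2(u[1],u[0])),t.min(),t.max(),B[:,2].max(), "mid",(m[:2]+u*(t.min()+t.max())/2).round(4))
for nm,lo,hi,xr in(("cover",.112,.118,(.5,.8)),("ridge",.1175,.1205,(.65,.8))):
    Q=P[(P[:,2]>lo)&(P[:,2]<hi)&(P[:,0]>xr[0])&(P[:,0]<xr[1])&(abs(P[:,1]-.03)<.2)][:,:2].astype(np.float32);print(nm,len(Q),cv2.minAreaRect(Q))
for th in["dropper_bottle"]:
    for mm in bot.masks_of("wrist",th)[:2]:
        Q=W[mm["region"]];Q=Q[~np.isnan(Q[:,0])];print(th,mm["p"],mm["box"]);
        for lo,hi in((.055,.068),(.07,.09),(.09,.1)):
            q=Q[(Q[:,2]>lo)&(Q[:,2]<hi)];print(lo,len(q),q.mean(0).round(4),q.min(0).round(4),q.max(0).round(4))
```

```text
[ 68   7  15  15 182] [382.9 184. ] [13.4 15.5] [6.21e-01 1.00e-04 9.40e-02]
[ 66  31  15  14 168] [380.9 207.6] [12.8 14.8] [ 0.6185 -0.0295  0.094 ]
[ 16  35  31  30 701] [339.3 220. ] [27.  31.3] [ 0.5656 -0.0407  0.094 ]
[ 64  54  14  14 155] [378.6 230.4] [12.3 14.1] [ 0.6158 -0.0595  0.094 ]
[ 62  75  14  14 147] [376.4 251.8] [12.6 13.5] [ 0.6134 -0.089   0.094 ]
[  9  82  29  13 241] [328.4 258.7] [12.5 30.9] [ 0.5501 -0.0917  0.094 ]
deck z 0.09385738242821048
bar 1052 [0.567  0.1125 0.1565] -94.79643061637512 -0.04962225238099919 0.04941402790286737 0.15960854843369465 mid [0.567  0.1126]
cover 16862 ((0.6379811763763428, 0.037630170583724976), (0.3016582131385803, 0.18657968938350677), 85.51325225830078)
ridge 2224 ((0.6866750717163086, 0.03231067210435867), (0.2955474555492401, 0.08667241036891937), 85.42293548583984)
dropper_bottle 0.7 [283.4, 332.3, 296.8, 354.7]
0.055 82 [ 0.4846 -0.2765  0.0621] [ 0.4744 -0.2835  0.055 ] [ 0.4943 -0.2727  0.068 ]
0.07 13 [ 0.4832 -0.2782  0.0722] [ 0.4777 -0.282   0.0701] [ 0.4878 -0.2759  0.0737]<stdin>:27: RuntimeWarning: Mean of empty slice.
  ret = um.true_divide(
Traceback (most recent call last):
ValueError: zero-size array to reduction operation minimum which has no identity
```

```bash
python3 -m inch '[{"dx":-0.03,"dy":0.001,"dz":0,"ax":0,"ay":0,"az":0,"fingers":-0.18},{"dx":-0.08,"dy":0.003,"dz":0.01,"ax":0,"ay":0,"az":0,"fingers":-0.18},{"dx":-0.13,"dy":0.005,"dz":0.03,"ax":0,"ay":0,"az":0,"fingers":-0.18},{"dx":-0.18,"dy":0.008,"dz":0.06,"ax":0,"ay":0,"az":0,"fingers":-0.18},{"dx":-0.23,"dy":0.01,"dz":0.1,"ax":0,"ay":0,"az":0,"fingers":-0.18},{"dx":-0.27,"dy":0.012,"dz":0.14,"ax":0,"ay":0,"az":0,"fingers":-0.18},{"dx":-0.295,"dy":0.0127,"dz":0.17,"ax":0,"ay":0,"az":0,"fingers":-0.18},{"dx":-0.3046,"dy":0.0127,"dz":0.18,"ax":0,"ay":0,"az":0,"fingers":-0.18},{"dx":-0.3046,"dy":0.0127,"dz":0.18,"ax":0,"ay":0,"az":0,"fingers":-0.18},{"dx":-0.3046,"dy":0.0127,"dz":0.18,"ax":0,"ay":0,"az":0,"fingers":-0.18}]'
python3 look.py w3
python3 - <<'E'
from h import *
rel([.4844,-.284,.046],-5)
f=np.load("w3.npz");P=f["W"].reshape(-1,3)
for lo,hi in((.054,.067),(.072,.09),(.09,.1)):
    q=P[(abs(P[:,0]-.484)<.025)&(abs(P[:,1]+.284)<.025)&(P[:,2]>lo)&(P[:,2]<hi)]
    if len(q): print(lo,len(q),q.mean(0).round(4),np.percentile(q,2,0).round(4),np.percentile(q,98,0).round(4))
E
```

```text
time: 3.98
tool_pos: [0.486, -0.2829, 0.142]
tcp_rot: [2.314, 2.122, 0.002]
wrist_force: [-0.1, 0.1, 0.1]
width: 0.406
t 3.975 pos [ 0.486  -0.2829  0.142 ] w 0.4064465416676181 F [-0.1  0.1  0.1]
shift [ -4.1   0.6 -78. ] axes [[0.087, 0.996, 0.002], [0.996, -0.087, -0.001], [-0.0, 0.003, -1.0]] jawyaw -5.0 q [-0.57  0.12  1.94  0.    1.07 -0.49]
world turn -0.0 or 179.9727069881675 -180.0272930118325
cam [ 0.49262514 -0.20719109  0.28453297] [-0.02299688 -0.2974563  -0.95445843]
t 4.025 pos [ 0.4861 -0.283   0.1422] w 0.40717636443280286 F [ 0.4 -0.8  0.5]
shift [-1.1 -1.9 96.2] axes [[0.087, 0.996, 0.003], [0.996, -0.087, -0.001], [-0.001, 0.003, -1.0]] jawyaw -5.0 q [-0.57  0.12  1.94  0.    1.07 -0.49]
world turn -0.0 or 179.96643186748278 -180.03356813251722
0.054 166 [ 0.4846 -0.2768  0.0615] [ 0.4739 -0.2879  0.0546] [ 0.4941 -0.2731  0.067 ]
0.072 231 [ 0.4844 -0.2796  0.0829] [ 0.478  -0.2872  0.0723] [ 0.4902 -0.2771  0.0899]
0.09 187 [ 0.4841 -0.2827  0.0919] [ 0.4797 -0.2872  0.0901] [ 0.4887 -0.2787  0.0936]
```

View pics/w3.png

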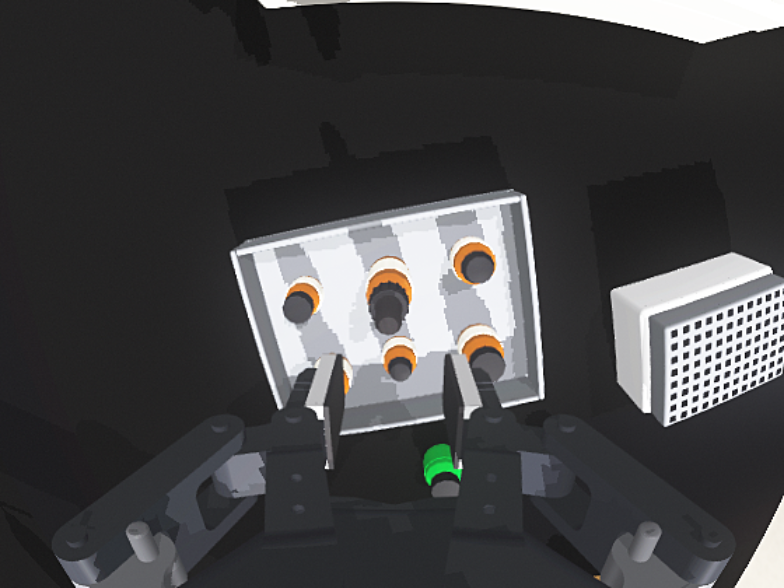

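The tray view shows the dropper at (388,300), upright and clear. The pads will straddle it between its neighbours, with the tips above the caps. I'll descend, grip the collar and lift.

```bash
python3 -m inch '[{"dx":-0.0007,"dy":-0.0019,"dz":0.03,"ax":0,"ay":0,"az":0,"fingers":-0.18},{"dx":-0.0007,"dy":-0.0019,"dz":0.06,"ax":0,"ay":0,"az":0,"fingers":-0.18},{"dx":-0.0007,"dy":-0.0019,"dz":0.085,"ax":0,"ay":0,"az":0,"fingers":-0.18},{"dx":-0.0007,"dy":-0.0019,"dz":0.094,"ax":0,"ay":0,"az":0,"fingers":-0.18},{"dx":-0.0007,"dy":-0.0019,"dz":0.094,"ax":0,"ay":0,"az":0,"fingers":-0.18},{"dx":-0.0007,"dy":-0.0019,"dz":0.094,"ax":0,"ay":0,"az":0,"fingers":-0.18},{"dx":-0.0007,"dy":-0.0019,"dz":0.094,"ax":0,"ay":0,"az":0,"fingers":-1},{"dx":-0.0007,"dy":-0.0019,"dz":0.094,"ax":0,"ay":0,"az":0,"fingers":-1},{"dx":-0.0007,"dy":-0.0019,"dz":0.094,"ax":0,"ay":0,"az":0,"fingers":-1},{"dx":-0.0007,"dy":-0.0019,"dz":0.094,"ax":0,"ay":0,"az":0,"fingers":-1},{"dx":-0.0007,"dy":-0.0019,"dz":0.094,"ax":0,"ay":0,"az":0,"fingers":-1}]' 40
```

```text
time: 5.4
tool_pos: [0.4849, -0.2842, 0.0497]
tcp_rot: [2.313, 2.12, 0.002]
wrist_force: [-2.3, 0.5, 5.5]
width: 0.215
```

```bash
python3 -m inch '[{"dx":0,"dy":0,"dz":-0.01,"ax":0,"ay":0,"az":0,"fingers":-1},{"dx":0,"dy":0,"dz":-0.03,"ax":0,"ay":0,"az":0,"fingers":-1},{"dx":0,"dy":0,"dz":-0.06,"ax":0,"ay":0,"az":0,"fingers":-1},{"dx":0,"dy":0,"dz":-0.09,"ax":0,"ay":0,"az":0,"fingers":-1},{"dx":0,"dy":0,"dz":-0.12,"ax":0,"ay":0,"az":0,"fingers":-1},{"dx":0,"dy":0,"dz":-0.145,"ax":0,"ay":0,"az":0,"fingers":-1},{"dx":0,"dy":0,"dz":-0.16,"ax":0,"ay":0,"az":0,"fingers":-1},{"dx":0,"dy":0,"dz":-0.16,"ax":0,"ay":0,"az":0,"fingers":-1}]'
python3 - <<'E'
from h import *
rel([.5656,-.0407,.21],-5)
cal=bot.get_calibration("wrist"); im,d=bot.read_camera("wrist"); W=cloud("wrist",d,cal)
cv2.imwrite("pics/w4.png",cv2.resize(im[180:400,150:410],None,fx=2,fy=2))
s=bot.read_state()["tool_pos"]
P=W.reshape(-1,3);P=P[(abs(P[:,0]-s[0])<.017)&(abs(P[:,1]-s[1])<.03)&(P[:,2]>.14)&(P[:,2]<.28)]
for z in np.arange(.14,.28,.006):
    q=P[(P[:,2]>=z)&(P[:,2]<z+.006)]
    if len(q):print(z.round(3),len(q),np.percentile(q[:,:2],3,0).round(4),np.percentile(q[:,:2],97,0).round(4))
E
```

```text
time: 6.4
tool_pos: [0.4851, -0.2844, 0.2114]
tcp_rot: [2.31, 2.118, 0.004]
wrist_force: [0.2, 0.5, -0.1]
width: 0.22
t 6.4 pos [ 0.4851 -0.2844  0.2114] w 0.2200478901698542 F [ 0.2  0.5 -0.1]
shift [249.8  59.1   1. ] axes [[0.087, 0.996, 0.007], [0.996, -0.087, -0.004], [-0.003, 0.007, -1.0]] jawyaw -5.0 q [-0.57  0.06  1.88  0.    1.2  -0.49]
world turn -0.0 or 179.9728284152498 -180.0271715847502
0.164 66 [ 0.4745 -0.2781] [ 0.4958 -0.2712]
0.17 82 [ 0.4745 -0.2774] [ 0.4956 -0.2706]
0.176 143 [ 0.4728 -0.2792] [ 0.4969 -0.2704]
0.182 162 [ 0.4734 -0.2787] [ 0.4967 -0.2704]
0.188 175 [ 0.4732 -0.2788] [ 0.4971 -0.2705]
0.194 270 [ 0.4731 -0.2801] [ 0.4973 -0.2705]
0.2 204 [ 0.4747 -0.278 ] [ 0.4963 -0.271 ]
0.206 482 [ 0.477 -0.279] [ 0.4949 -0.2714]
0.212 239 [ 0.4718 -0.2796] [ 0.5002 -0.2726]
0.218 404 [ 0.4684 -0.2795] [ 0.4999 -0.2722]
0.224 858 [ 0.4691 -0.2905] [ 0.4996 -0.2721]
0.23 705 [ 0.469 -0.29 ] [ 0.5002 -0.2722]
0.236 565 [ 0.4683 -0.2908] [ 0.5003 -0.2721]
0.242 659 [ 0.4714 -0.2921] [ 0.5003 -0.272 ]
0.248 1256 [ 0.4717 -0.2927] [ 0.4991 -0.2714]
0.254 742 [ 0.468  -0.2921] [ 0.5006 -0.2691]
0.26 439 [ 0.4679 -0.2931] [ 0.5009 -0.2703]
0.266 318 [ 0.4677 -0.2757] [ 0.5011 -0.2704]
0.272 219 [ 0.4682 -0.2815] [ 0.5008 -0.2657]
0.278 239 [ 0.4678 -0.2776] [ 0.5009 -0.2653]
```

View pics/w4.png

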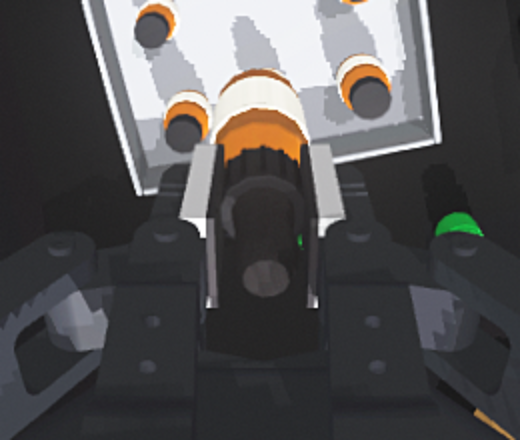

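```bash
python3 -m inch '[{"dx":0.02,"dy":0.005,"dz":0,"ax":0,"ay":0,"az":0,"fingers":-1},{"dx":0.06,"dy":0.014,"dz":0,"ax":0,"ay":0,"az":0,"fingers":-1},{"dx":0.1,"dy":0.024,"dz":0,"ax":0,"ay":0,"az":0,"fingers":-1},{"dx":0.145,"dy":0.034,"dz":0,"ax":0,"ay":0,"az":0,"fingers":-1},{"dx":0.19,"dy":0.045,"dz":0,"ax":0,"ay":0,"az":0,"fingers":-1},{"dx":0.225,"dy":0.053,"dz":0.01,"ax":0,"ay":0,"az":0,"fingers":-1},{"dx":0.243,"dy":0.0575,"dz":0.025,"ax":0,"ay":0,"az":0,"fingers":-1},{"dx":0.2492,"dy":0.059,"dz":0.04,"ax":0,"ay":0,"az":0,"fingers":-1},{"dx":0.2492,"dy":0.059,"dz":0.04,"ax":0,"ay":0,"az":0,"fingers":-1},{"dx":0.2492,"dy":0.059,"dz":0.04,"ax":0,"ay":0,"az":0,"fingers":-1}]'
python3 - <<'E'
from h import *
rel([.5656,-.0412,.1157],-5)
s=bot.read_state()
print(R.from_rotvec(s["tcp_rot"]).as_matrix()[:,2])
out=[]
for n in("wrist","scene"):
    cal=bot.get_calibration(n); im,d=bot.read_camera(n); W=cloud(n,d,cal)
    P=W.reshape(-1,3);P=P[(abs(P[:,0]-.566)<.03)&(abs(P[:,1]+.041)<.03)&(P[:,2]>.118)&(P[:,2]<.163)]
    print(n,len(P),np.percentile(P,3,0).round(4),np.percentile(P,97,0).round(4))
    o=im.copy()
    if n=="wrist":
        for k in range(60):
            a=k*np.pi/30; u=pix(cal,[.5656+.017*np.cos(a),-.0407+.017*np.sin(a),.094],n); cv2.circle(o,(round(u[0]*1),round(u[1])),0,(0,0,255),-1)
        out.append(cv2.resize(o[150:400,150:410],None,fx=2,fy=2,interpolation=0))
cv2.imwrite("pics/w5.png",out[0])
E
```

```text
time: 7.7
tool_pos: [0.5647, -0.0419, 0.1695]
tcp_rot: [2.313, 2.118, 0.002]
wrist_force: [0.8, -0.4, -0.3]
width: 0.212
t 7.7 pos [ 0.5647 -0.0419  0.1695] w 0.21221029326115648 F [ 0.8 -0.4 -0.3]
shift [ 0.9  0.6 53.8] axes [[0.088, 0.996, 0.004], [0.996, -0.088, -0.003], [-0.002, 0.004, -1.0]] jawyaw -5.0 q [-0.12  0.1   1.91 -0.    1.12 -0.03]
world turn 0.0 or 180.03952846485873 -179.96047153514127
[ 0.00400633 -0.00271045 -0.9999883 ]
wrist 1056 [ 0.5529 -0.0369  0.1266] [ 0.5765 -0.0279  0.162 ]
scene 79 [ 0.5651 -0.0569  0.1269] [ 0.5782 -0.0331  0.16  ]
```

View pics/w5.png

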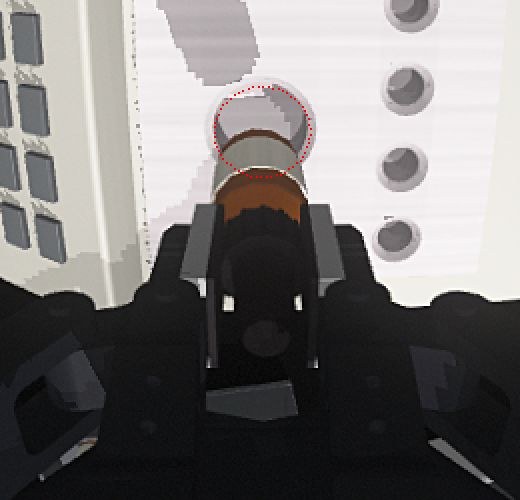

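The well lies right under the bottle and matches the predicted circle near (262,128). I'll lower it slowly.

```bash
python3 -m inch '[{"dx":0.0008,"dy":0.0003,"dz":0.012,"ax":0,"ay":0,"az":0,"fingers":-1},{"dx":0.0008,"dy":0.0003,"dz":0.024,"ax":0,"ay":0,"az":0,"fingers":-1},{"dx":0.0008,"dy":0.0003,"dz":0.032,"ax":0,"ay":0,"az":0,"fingers":-1},{"dx":0.0008,"dy":0.0003,"dz":0.038,"ax":0,"ay":0,"az":0,"fingers":-1},{"dx":0.0008,"dy":0.0003,"dz":0.044,"ax":0,"ay":0,"az":0,"fingers":-1},{"dx":0.0008,"dy":0.0003,"dz":0.048,"ax":0,"ay":0,"az":0,"fingers":-1},{"dx":0.0008,"dy":0.0003,"dz":0.051,"ax":0,"ay":0,"az":0,"fingers":-1},{"dx":0.0008,"dy":0.0003,"dz":0.052,"ax":0,"ay":0,"az":0,"fingers":-1},{"dx":0.0008,"dy":0.0003,"dz":0.052,"ax":0,"ay":0,"az":0,"fingers":-1}]'
```

```text
time: 8.93
tool_pos: [0.566, -0.0413, 0.1185]
tcp_rot: [2.313, 2.117, 0.004]
wrist_force: [-0.4, 1.1, 0.4]
width: 0.213
```

```bash
python3 -m inch '[{"dx":0,"dy":0,"dz":0.001,"ax":0,"ay":0,"az":0,"fingers":-1},{"dx":0,"dy":0,"dz":0.002,"ax":0,"ay":0,"az":0,"fingers":-1},{"dx":0,"dy":0,"dz":0.003,"ax":0,"ay":0,"az":0,"fingers":-1},{"dx":0,"dy":0,"dz":0.003,"ax":0,"ay":0,"az":0,"fingers":-1}]'
```

```text
time: 9.43
tool_pos: [0.5661, -0.0414, 0.1158]
tcp_rot: [2.313, 2.117, 0.004]
wrist_force: [-1.9, 0.0, 1.6]
width: 0.216
```

```bash
python3 -m inch '[{"dx":0,"dy":0,"dz":0.001,"ax":0,"ay":0,"az":0,"fingers":-1},{"dx":0,"dy":0,"dz":0.002,"ax":0,"ay":0,"az":0,"fingers":-1},{"dx":0,"dy":0,"dz":0.002,"ax":0,"ay":0,"az":0,"fingers":-1}]'
```

```text
time: 9.8
tool_pos: [0.5664, -0.0414, 0.1157]
tcp_rot: [2.312, 2.117, 0.005]
wrist_force: [-5.3, 0.5, 10.4]
width: 0.215
```

On the floor: z is 0.1157 as predicted and the force is 10 N upward. Release and rise.

```bash
python3 -m inch '[{"dx":0,"dy":0,"dz":0,"ax":0,"ay":0,"az":0,"fingers":-1},{"dx":0,"dy":0,"dz":0,"ax":0,"ay":0,"az":0,"fingers":-0.4},{"dx":0,"dy":0,"dz":0,"ax":0,"ay":0,"az":0,"fingers":-0.2},{"dx":0,"dy":0,"dz":0,"ax":0,"ay":0,"az":0,"fingers":-0.2},{"dx":0,"dy":0,"dz":0,"ax":0,"ay":0,"az":0,"fingers":-0.2},{"dx":0,"dy":0,"dz":-0.01,"ax":0,"ay":0,"az":0,"fingers":-0.2},{"dx":0,"dy":0,"dz":-0.03,"ax":0,"ay":0,"az":0,"fingers":-0.2},{"dx":0,"dy":0,"dz":-0.06,"ax":0,"ay":0,"az":0,"fingers":-0.2},{"dx":0,"dy":0,"dz":-0.1,"ax":0,"ay":0,"az":0,"fingers":-0.2},{"dx":0,"dy":0,"dz":-0.13,"ax":0,"ay":0,"az":0,"fingers":-0.2},{"dx":0,"dy":0,"dz":-0.13,"ax":0,"ay":0,"az":0,"fingers":-0.2}]'
python3 - <<'E'
from h import *
rel([.567,.1126,.21],-4.8)
cal=bot.get_calibration("wrist"); im,d=bot.read_camera("wrist"); W=cloud("wrist",d,cal)
cv2.imwrite("pics/w6.png",cv2.resize(im[0:400,100:560],(690,600)))
P=W.reshape(-1,3)
for lo,hi in((.12,.134),(.137,.157),(.157,.165)):
    q=P[(abs(P[:,0]-.566)<.025)&(abs(P[:,1]+.041)<.025)&(P[:,2]>lo)&(P[:,2]<hi)]
    if len(q):print(lo,len(q),np.percentile(q,3,0).round(4),np.percentile(q,97,0).round(4))
B=P[(P[:,2]>.150)&(P[:,2]<.163)&(abs(P[:,0]-.57)<.025)&(abs(P[:,1]-.112)<.06)]
m=B.mean(0);u=np.linalg.svd((B-m)[:,:2],full_matrices=False)[2][0];t=(B-m)[:,:2]@u
print("bar",len(B),m.round(4),np.degrees(np.arctan2(u[1],u[0])),t.min(),t.max(),np.percentile(B[:,2],95), "mid",(m[:2]+u*(t.min()+t.max())/2).round(4))
E
```

```text
time: 11.18
tool_pos: [0.5678, -0.0413, 0.2501]
tcp_rot: [2.308, 2.113, 0.012]
wrist_force: [0.4, 0.2, -0.6]
width: 0.401
t 11.175 pos [ 0.5678 -0.0413  0.2501] w 0.4008990316035674 F [ 0.4  0.2 -0.6]
shift [153.3 -15.   39.5] axes [[0.088, 0.996, 0.014], [0.996, -0.088, -0.004], [-0.002, 0.014, -1.0]] jawyaw -5.1 q [-0.12  0.04  1.82 -0.    1.26 -0.03]
world turn 0.3 or 180.25076725956114 -179.74923274043886
0.12 191 [ 0.557  -0.0448  0.1212] [ 0.5763 -0.0308  0.1339]
0.137 177 [ 0.5607 -0.0456  0.1382] [ 0.5725 -0.0346  0.1568]
0.157 114 [ 0.5625 -0.0444  0.1571] [ 0.5706 -0.0363  0.1595]
bar 974 [0.566  0.09   0.1565] -94.93672376081967 -0.0286551274365609 0.027172003542207786 0.15841321673099304 mid [0.566  0.0907]
```

View pics/w6.png

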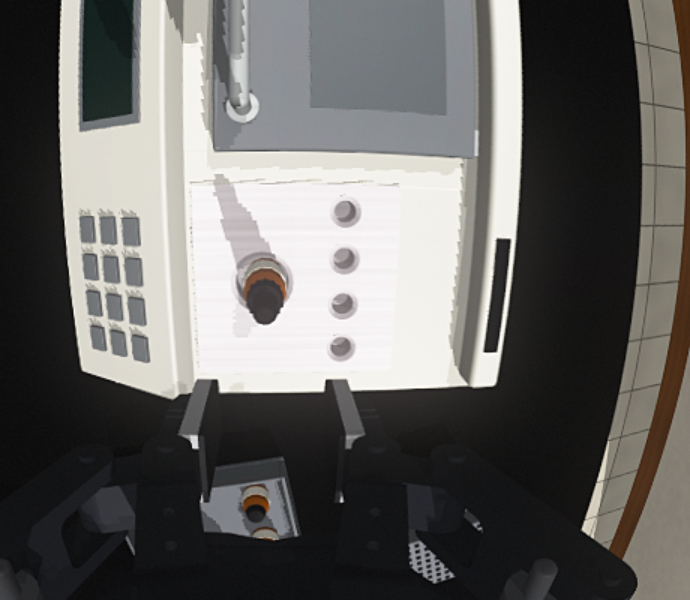

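The bottle stands upright in the well: bulb top at z 0.1595 (70+89 expected), centre (0.5665, -0.040). Next I go to the handle bar.

```bash
python3 -m inch '[{"dx":0.02,"dy":-0.002,"dz":0,"ax":0,"ay":0,"az":0,"fingers":-0.2},{"dx":0.06,"dy":-0.006,"dz":0,"ax":0,"ay":0,"az":0,"fingers":-0.2},{"dx":0.1,"dy":-0.01,"dz":0.01,"ax":0,"ay":0,"az":0,"fingers":-0.2},{"dx":0.135,"dy":-0.0135,"dz":0.03,"ax":0,"ay":0,"az":0,"fingers":-0.2},{"dx":0.1535,"dy":-0.0154,"dz":0.05,"ax":0,"ay":0,"az":0,"fingers":-0.2},{"dx":0.1535,"dy":-0.0154,"dz":0.075,"ax":0,"ay":0,"az":0,"fingers":-0.2},{"dx":0.1535,"dy":-0.0154,"dz":0.095,"ax":0,"ay":0,"az":0,"fingers":-0.2},{"dx":0.1535,"dy":-0.0154,"dz":0.11,"ax":0,"ay":0,"az":0,"fingers":-0.2},{"dx":0.1535,"dy":-0.0154,"dz":0.118,"ax":0,"ay":0,"az":0,"fingers":-0.2},{"dx":0.1535,"dy":-0.0154,"dz":0.118,"ax":0,"ay":0,"az":0,"fingers":-0.2}]'
python3 - <<'E'
from h import *
rel([.5675,.1126,.133],-4.8)
cal=bot.get_calibration("wrist"); im,d=bot.read_camera("wrist")
cv2.imwrite("pics/w7.png",cv2.resize(im[150:400,130:430],(720,600)))
E
```

```text
time: 12.48
tool_pos: [0.5658, 0.1124, 0.1287]
tcp_rot: [2.311, 2.115, 0.007]
wrist_force: [0.2, 0.7, 0.4]
width: 0.399
t 12.475 pos [0.5658 0.1124 0.1287] w 0.3985050269875088 F [0.2 0.7 0.4]
shift [ 0.4  1.7 -4.3] axes [[0.089, 0.996, 0.009], [0.996, -0.089, -0.003], [-0.003, 0.01, -1.0]] jawyaw -5.1 q [ 0.16  0.16  1.93 -0.01  1.05  0.25]
world turn 0.3 or 180.2882648005641 -179.7117351994359
```

View pics/w7.png

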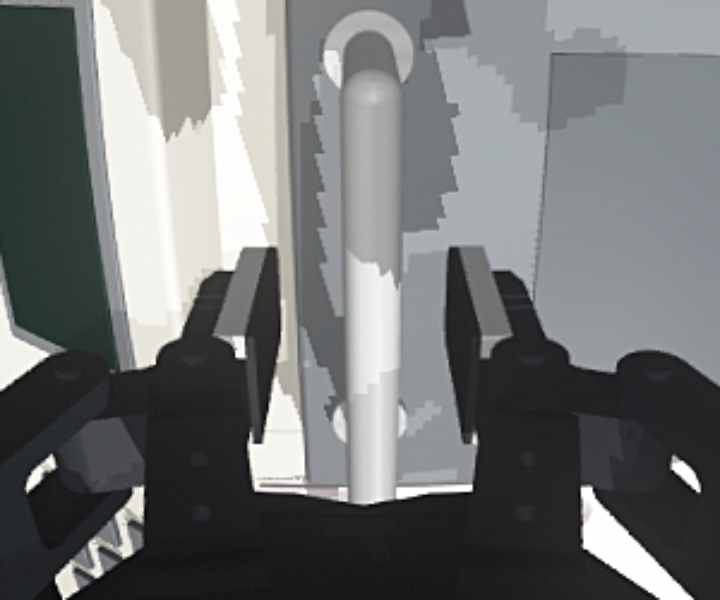

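The bar is centred between the pads (near 372, against a pad midpoint of 361). Grip it.

```bash
python3 -m inch '[{"dx":0,"dy":0.0016,"dz":-0.003,"ax":0,"ay":0,"az":0,"fingers":-0.2},{"dx":0,"dy":0.0016,"dz":-0.003,"ax":0,"ay":0,"az":0,"fingers":-0.2},{"dx":0,"dy":0.0016,"dz":-0.003,"ax":0,"ay":0,"az":0,"fingers":-1},{"dx":0,"dy":0.0016,"dz":-0.003,"ax":0,"ay":0,"az":0,"fingers":-1},{"dx":0,"dy":0.0016,"dz":-0.003,"ax":0,"ay":0,"az":0,"fingers":-1},{"dx":0,"dy":0.0016,"dz":-0.003,"ax":0,"ay":0,"az":0,"fingers":-1},{"dx":0,"dy":0.0016,"dz":-0.003,"ax":0,"ay":0,"az":0,"fingers":-1}]' 90
python3 - <<'E'
from h import *
rel([.5675,.1126,.132],-4.8)
s=bot.read_state();M=R.from_rotvec(s["tcp_rot"]).as_matrix()
ex=np.array([np.cos(np.radians(4.85)),-np.sin(np.radians(4.85)),0]);ez=np.array([0,0,1])
r=np.hypot(.138,.049);a0=np.arctan2(.049,.138)
for th in (.05,.1,.2,.3,.4,.5,.55,.6,.65):
    d=ex*r*(np.cos(a0)-np.cos(a0+th))+ez*r*(np.sin(a0+th)-np.sin(a0)); print(th,(M.T@d*1000).round(1),(d*1000).round(1))
E
```

```text
time: 13.4
tool_pos: [0.5673, 0.1124, 0.1329]
tcp_rot: [2.311, 2.115, 0.008]
wrist_force: [-4.2, -0.4, 6.3]
width: 0.081
t 13.4 pos [0.5673 0.1124 0.1329] w 0.0809117008674836 F [-4.2 -0.4  6.3]
shift [0.2 0.1 0.9] axes [[0.089, 0.996, 0.01], [0.996, -0.088, -0.003], [-0.002, 0.01, -1.0]] jawyaw -5.1 q [ 0.16  0.16  1.92 -0.01  1.05  0.25]
world turn 0.3 or 180.27723743241825 -179.72276256758175
0.05 [-0.   2.7 -6.8] [ 2.6 -0.2  6.8]
0.1 [ -0.    5.7 -13.5] [ 5.6 -0.5 13.5]
0.2 [ -0.   12.8 -26.3] [12.4 -1.1 26.4]
0.3 [ -0.   21.  -38.4] [20.6 -1.7 38.6]
0.4 [  0.   30.5 -49.6] [29.9 -2.5 49.9]
0.5 [  0.   41.  -59.8] [40.2 -3.4 60.2]
0.55 [  0.   46.6 -64.4] [45.8 -3.9 64.9]
0.6 [  0.   52.5 -68.8] [51.6 -4.4 69.4]
0.65 [  0.1  58.5 -72.9] [57.6 -4.9 73.5]
```

```bash
python3 -m inch '[{"dx":0,"dy":0.0012,"dz":-0.0034,"ax":0,"ay":0,"az":0,"fingers":-1},{"dx":0,"dy":0.0027,"dz":-0.0068,"ax":0,"ay":0,"az":0,"fingers":-1},{"dx":0,"dy":0.0057,"dz":-0.0135,"ax":0,"ay":0,"az":0,"fingers":-1},{"dx":0,"dy":0.0091,"dz":-0.02,"ax":0,"ay":0,"az":0,"fingers":-1},{"dx":0,"dy":0.0128,"dz":-0.0263,"ax":0,"ay":0,"az":0,"fingers":-1},{"dx":0,"dy":0.0168,"dz":-0.0325,"ax":0,"ay":0,"az":0,"fingers":-1},{"dx":0,"dy":0.021,"dz":-0.0384,"ax":0,"ay":0,"az":0,"fingers":-1},{"dx":0,"dy":0.0256,"dz":-0.0442,"ax":0,"ay":0,"az":0,"fingers":-1},{"dx":0,"dy":0.0305,"dz":-0.0496,"ax":0,"ay":0,"az":0,"fingers":-1},{"dx":0,"dy":0.0305,"dz":-0.0496,"ax":0,"ay":0,"az":0,"fingers":-1}]'
cat > ang.py <<'E'
from h import *
s=bot.read_state();r=np.hypot(.138,.049);a0=np.arctan2(.049,.138)
ex=np.array([np.cos(np.radians(4.85)),-np.sin(np.radians(4.85)),0])
d=s["tool_pos"]-np.array([.5673,.1124,.1329]);T=R.from_rotvec(s["tcp_rot"]);
for off in(.0195,): pass
bar=np.array([-r*np.cos(a0)+d@ex, r*np.sin(a0)+d[2]])
print("t",s["time"],"arm angle",np.arctan2(bar[1],-bar[0])-a0,"radius",np.hypot(*bar),"r0",r,"F",s["wrist_force"].round(1),"w",s["width"], "zaxis",T.as_matrix()[:,2].round(3))
# cover plane from cameras
e=ex; ey=np.array([-e[1],e[0],0]); O=np.array([.5675,.1126,0])-e*(-.023)-ey*.07
for n in("scene","side"):
    cal=bot.get_calibration(n); im,dd=bot.read_camera(n); W=cloud(n,dd,cal); P=W.reshape(-1,3)-O
    L=np.stack([P@e,P@ey,P[:,2]],-1); 
    q=L[(L[:,0]>-.04)&(L[:,0]<.09)&(L[:,1]>.01)&(L[:,1]<.13)]
    # angle of each point as cover top: perpendicular offset of top over hinge axis = 11 mm
    vx=.115-q[:,0]; vz=q[:,2]-.104; rr=np.hypot(vx,vz); ok=(rr>.06)&(rr<.15)
    a=np.arctan2(vz,vx)[ok]-np.arcsin(.011/rr[ok]); a=a[(a>-.1)&(a<1)]
    h,b=np.histogram(a,bins=np.arange(-.1,1,.02)); k=h.argmax(); sel=a[(a>b[k]-.03)&(a<b[k]+.05)]
    print(n,"cover angle",np.median(sel),len(sel),"of",len(a)); np.savez(n+"2.npz",im=im,W=W)
E
python3 ang.py
```

```text
time: 14.65
tool_pos: [0.5966, 0.11, 0.1843]
tcp_rot: [2.312, 2.116, 0.006]
wrist_force: [-8.5, 1.5, 1.0]
width: 0.081
t 14.65 arm angle 0.40519126400445094 radius 0.147862116222869 r0 0.14644111444536334 F [-8.5  1.5  1. ] w 0.08147512457387578 zaxis [ 0.008 -0.003 -1.   ]
scene cover angle 0.3935325377169995 1096 of 1348
side cover angle 0.4077753130840145 592 of 739
```

```bash
python3 -m inch '[{"dx":0,"dy":0.005,"dz":-0.0046,"ax":0,"ay":0,"az":0,"fingers":-1},{"dx":0,"dy":0.01,"dz":-0.0088,"ax":0,"ay":0,"az":0,"fingers":-1},{"dx":0,"dy":0.015,"dz":-0.0128,"ax":0,"ay":0,"az":0,"fingers":-1},{"dx":0,"dy":0.019,"dz":-0.0155,"ax":0,"ay":0,"az":0,"fingers":-1},{"dx":0,"dy":0.0215,"dz":-0.0173,"ax":0,"ay":0,"az":0,"fingers":-1},{"dx":0,"dy":0.0215,"dz":-0.0173,"ax":0,"ay":0,"az":0,"fingers":-1},{"dx":0,"dy":0.0215,"dz":-0.0173,"ax":0,"ay":0,"az":0,"fingers":-1}]'
python3 ang.py
python3 - <<'E'
from h import *
for n,c in(("scene",(340,195)),("side",(255,175))):
    im=np.load(n+"2.npz")["im"];u,v=c
    cv2.imwrite(f"pics/m_{n}.png",cv2.resize(im[v-45:v+45,u-60:u+60],(400,300),interpolation=cv2.INTER_CUBIC))
cal=bot.get_calibration("wrist"); im,d=bot.read_camera("wrist")
A=cv2.resize(im,(560,420))[0:300,160:560]
cv2.imwrite("pics/m.png",np.vstack([np.hstack([cv2.imread("pics/m_scene.png"),cv2.imread("pics/m_side.png")]),np.hstack([A,A*0])]))
E
```

```text
time: 15.62
tool_pos: [0.6153, 0.1084, 0.2019]
tcp_rot: [2.315, 2.119, -0.001]
wrist_force: [-10.5, 1.7, 0.6]
width: 0.081
t 15.625 arm angle 0.5788634092487249 radius 0.14833455740068616 r0 0.14644111444536334 F [-10.5   1.7   0.6] w 0.08057273425579606 zaxis [ 0.002 -0.003 -1.   ]
scene cover angle 0.572836062877875 1088 of 1340
side cover angle 0.5852468461482683 499 of 629
```

View pics/m.png

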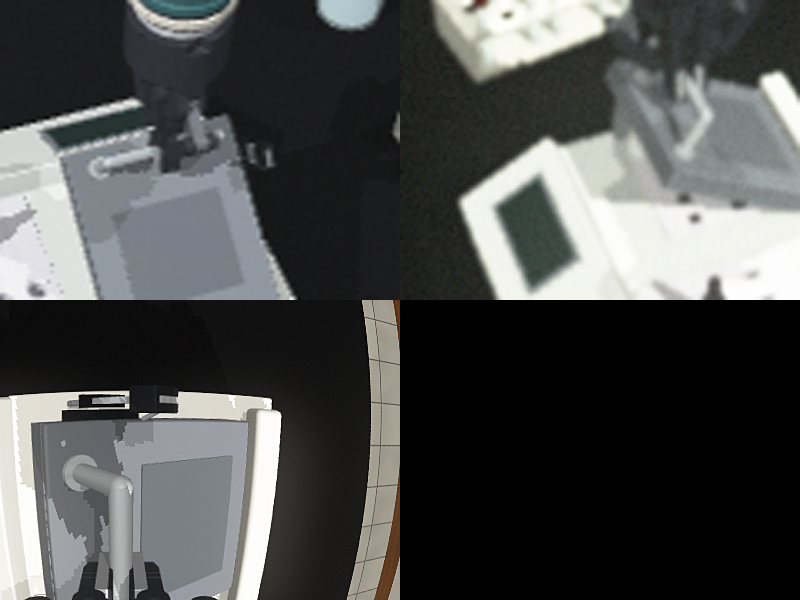

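```bash
python3 -m inch '[{"dx":0,"dy":0.003,"dz":-0.0008,"ax":0,"ay":0,"az":0,"fingers":-1},{"dx":0,"dy":0.0053,"dz":-0.0015,"ax":0,"ay":0,"az":0,"fingers":-1},{"dx":0,"dy":0.0053,"dz":-0.0015,"ax":0,"ay":0,"az":0,"fingers":-1},{"dx":0,"dy":0.0053,"dz":-0.0015,"ax":0,"ay":0,"az":0,"fingers":-1}]'
python3 ang.py
python3 - <<'E'
from h import *
cal=bot.get_calibration("wrist"); im,d=bot.read_camera("wrist")
# expected mark location (frame): angle of pointer/mark .6 about hinge, r 120, just beyond y=140
e=np.array([np.cos(np.radians(4.85)),-np.sin(np.radians(4.85)),0]);ey=np.array([-e[1],e[0],0]);O=np.array([.5675,.1126,0])+e*.023-ey*.07
o=im.copy()
for th in(.5,.6,.7,.8):
    u=pix(cal,O+e*(.115-.12*np.cos(th))+ey*.147+np.array([0,0,.104+.12*np.sin(th)]),"wrist");print(th,np.round(u,1))
x0,x1,y0,y1=190,350,40,160
c=cv2.resize(im[y0:y1,x0:x1],(800,600),interpolation=cv2.INTER_CUBIC)
cv2.imwrite("pics/mk.png",c)
E
```

```text
time: 16.27
tool_pos: [0.6197, 0.108, 0.2059]
tcp_rot: [2.316, 2.119, -0.002]
wrist_force: [-10.1, 0.3, 5.4]
width: 0.082
t 16.275 arm angle 0.6186710523551167 radius 0.14893403973596456 r0 0.14644111444536334 F [-10.1   0.3   5.4] w 0.08179851447693325 zaxis [ 0.001 -0.003 -1.   ]
scene cover angle 0.6078330552399376 1104 of 1332
side cover angle 0.6208151262221921 448 of 599
0.5 [244.5 107.4]
0.6 [254.1 107.1]
0.7 [266.9 106.8]
0.8 [283.3 106.6]
```

View pics/mk.png

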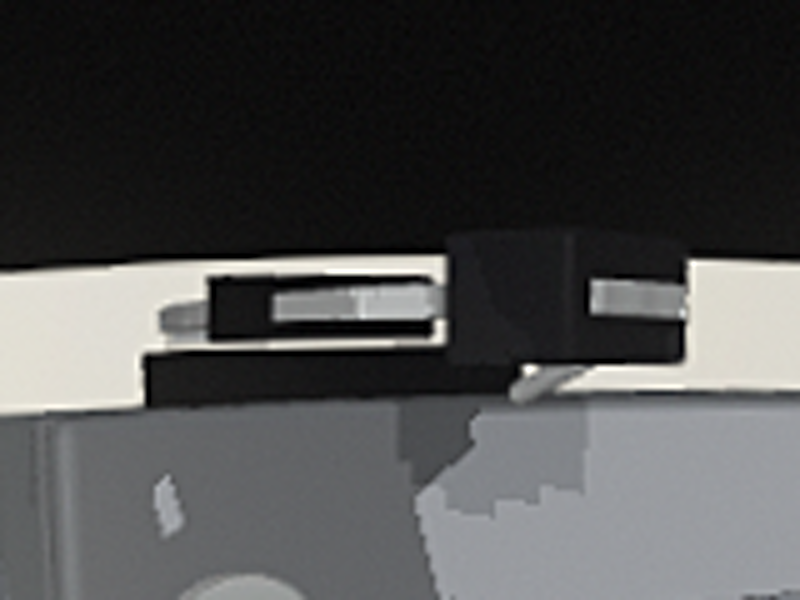

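Run:
```python
from h import *
e=np.array([np.cos(np.radians(4.85)),-np.sin(np.radians(4.85)),0]);ey=np.array([-e[1],e[0],0]);O=np.array([.5675,.1126,0])+e*.023-ey*.07
def loc(W): P=W-O; return np.stack([P@e,P@ey,P[...,2]],-1)
def cov(L):
    q=L.reshape(-1,3);q=q[(q[:,0]>-.02)&(q[:,0]<.08)&(q[:,1]>.01)&(q[:,1]<.13)]
    vx=.115-q[:,0];vz=q[:,2]-.104;rr=np.hypot(vx,vz);ok=(rr>.05)&(rr<.13)
    a=np.arctan2(vz,vx)[ok]-np.arcsin(.011/rr[ok]);a=a[(a>-.1)&(a<1)];h,b=np.histogram(a,bins=np.arange(-.1,1,.02));k=h.argmax();s=a[(a>b[k]-.03)&(a<b[k]+.05)];return np.median(s),len(s)
for n in("scene","side"): print(n,"shut",cov(loc(np.load(n+".npz")["W"])),"now",cov(loc(np.load(n+"2.npz")["W"])))
L2=loc(np.load("w2.npz")["W"]);print("wrist shut",cov(L2))
cal=bot.get_calibration("wrist"); im,d=bot.read_camera("wrist");L=loc(cloud("wrist",d,cal));print("wrist now",cov(L)); g=im.max(2)
def show(L,g,rows,cols):
    for v in rows:
        print("row",v)
        for u in cols:
            x,y,z=L[v,u]; print(f"({u}:{g[v,u]} y{y*1000:.0f} r{np.hypot(.115-x,z-.104)*1000:.0f} a{np.arctan2(z-.104,.115-x):.2f})",end=" ")
        print()
show(L,g,(97,101,106,115,119),range(218,300,4))
```

```text
scene shut (np.float64(0.005128775815222392), 908) now (np.float64(0.6082538200046852), 1106)
side shut (np.float64(0.007403733285377384), 688) now (np.float64(0.6258224092460335), 378)
wrist shut (np.float64(0.0034668660200763077), 7028)
wrist now (np.float64(0.6145763525810095), 11076)
row 97
(218:224 y156 r135 a-0.10) (222:222 y156 r131 a-0.10) (226:222 y156 r128 a-0.10) (230:228 y156 r125 a-0.10) (234:18 y153 r132 a0.61) (238:19 y152 r130 a0.61) (242:19 y152 r128 a0.62) (246:8 y152 r127 a0.63) (250:20 y152 r123 a0.61) (254:43 y152 r121 a0.62) (258:72 y152 r119 a0.62) (262:124 y152 r116 a0.61) (266:149 y152 r113 a0.61) (270:149 y152 r126 a0.77) (274:164 y151 r127 a0.81) (278:105 y151 r127 a0.83) (282:34 y151 r129 a0.86) (286:31 y151 r130 a0.88) (290:26 y151 r129 a0.89) (294:26 y151 r129 a0.91) (298:30 y151 r130 a0.93) 
row 101
(218:223 y153 r134 a-0.09) (222:198 y152 r127 a0.28) (226:128 y151 r127 a0.39) (230:126 y151 r127 a0.46) (234:24 y150 r133 a0.61) (238:24 y150 r130 a0.61) (242:24 y150 r128 a0.62) (246:142 y150 r127 a0.63) (250:139 y150 r127 a0.66) (254:137 y150 r127 a0.69) 
[... 1184 characters left out ...]
142 r109 a0.62) (278:21 y142 r106 a0.62) (282:21 y142 r103 a0.62) (286:22 y142 r101 a0.63) (290:21 y142 r98 a0.62) (294:97 y142 r95 a0.62) (298:138 y143 r115 a0.85) 
row 119
(218:213 y139 r135 a-0.09) (222:31 y141 r140 a0.62) (226:28 y141 r138 a0.61) (230:28 y141 r135 a0.61) (234:27 y141 r134 a0.62) (238:25 y141 r131 a0.62) (242:21 y141 r129 a0.62) (246:19 y141 r127 a0.63) (250:20 y141 r124 a0.62) (254:23 y141 r121 a0.61) (258:35 y141 r120 a0.63) (262:21 y140 r117 a0.63) (266:38 y140 r115 a0.64) (270:39 y140 r114 a0.65) (274:58 y140 r112 a0.66) (278:61 y140 r111 a0.68) (282:63 y140 r109 a0.69) (286:63 y140 r107 a0.70) (290:63 y140 r105 a0.70) (294:128 y141 r116 a0.83) (298:61 y140 r99 a0.71)
```

The depth readings show the mark's upper face at about 0.613 and the pointer's at about 0.620. The cover is therefore about 0.007 rad high, so I'll ease it down slightly.

```bash
python3 -m inch '[{"dx":0,"dy":0,"dz":0.0015,"ax":0,"ay":0,"az":0,"fingers":-1},{"dx":0,"dy":0,"dz":0.003,"ax":0,"ay":0,"az":0,"fingers":-1},{"dx":0,"dy":0,"dz":0.003,"ax":0,"ay":0,"az":0,"fingers":-1},{"dx":0,"dy":0,"dz":0.003,"ax":0,"ay":0,"az":0,"fingers":-1}]'
cat > pm.py <<'E'
from h import *
e=np.array([np.cos(np.radians(4.85)),-np.sin(np.radians(4.85)),0]);ey=np.array([-e[1],e[0],0]);O=np.array([.5675,.1126,0])+e*.023-ey*.07
for k in range(2):
    cal=bot.get_calibration("wrist"); im,d=bot.read_camera("wrist");P=cloud("wrist",d,cal)-O
    x,y,z=P@e,P@ey,P[...,2];r=np.hypot(.115-x,z-.104);a=np.arctan2(z-.104,.115-x);g=im.max(2)
    for n,y0,y1 in(("mark",.1465,.1535),("pointer",.1415,.1435)):
        s=a[(y>y0)&(y<y1)&(r>.108)&(r<.133)&(g<45)&(a>.55)&(a<.68)]; print(n,np.median(s).round(4),len(s),end="  ")
    print()
s=bot.read_state();print(s["tool_pos"].round(4),s["time"])
b=np.load("w6.npz") if 0 else None
q=(P+O).reshape(-1,3)
E
python3 pm.py; python3 ang.py
```

```text
time: 16.98
tool_pos: [0.6192, 0.1081, 0.2056]
tcp_rot: [2.316, 2.12, -0.003]
wrist_force: [-9.8, 0.7, 5.6]
width: 0.081
mark 0.614 279  pointer 0.6145 151  
mark 0.6145 274  pointer 0.6151 149  
[0.6192 0.1081 0.2056] 17.075
t 17.075 arm angle 0.6147182048428411 radius 0.1489490247776628 r0 0.14644111444536334 F [-9.9  0.8  5.6] w 0.07924917968940151 zaxis [-0.    -0.003 -1.   ]
scene cover angle 0.6039573965717893 1081 of 1332
side cover angle 0.617609028272885 461 of 598
```

The pointer now meets the mark to within 0.001 rad. I'll check the bottle, the vials and the bystanders, then hand in.

```bash
python3 - <<'E'
from h import *
for n in("scene","side"):
    W=np.load(n+"2.npz")["W"];W0=np.load(n+".npz")["W"];P=W.reshape(-1,3)
    q=P[(abs(P[:,0]-.566)<.02)&(abs(P[:,1]+.041)<.02)&(P[:,2]>.137)&(P[:,2]<.17)];print(n,"bulb",len(q),q.mean(0).round(3) if len(q) else"",q[:,2].max().round(4) if len(q) else "")
    m=(W0[...,1]<-.2)|((W0[...,1]>.35)&(W0[...,0]>.3)); df=np.abs(W[...,2]-W0[...,2])>.02; df=cv2.morphologyEx((m&df).astype(np.uint8),2,np.ones((3,3)))
    c,l,s,ce=cv2.connectedComponentsWithStats(df);[print("changed",s[i],np.nanmedian(W0[l==i],0).round(3)) for i in range(1,c)]
E
python3 pm.py
python3 -c "
from workcell import bot
print(bot.finish_job())"
```

```text
scene bulb 34 [ 0.569 -0.044  0.15 ] 0.1623
changed [176 231  11  17 125] [ 0.49  -0.285  0.058]
side bulb 41 [ 0.566 -0.045  0.15 ] 0.1599
changed [   80     0   232   148 13659] [ 0.76   1.116 -0.002]
changed [85 33  6  6 33] [ 0.312  1.448 -0.054]
changed [258 147   6   5  26] [0.669 0.366 0.001]
changed [299 314  11  19 165] [ 0.481 -0.291  0.054]
mark 0.6151 274  pointer 0.6151 146  
mark 0.6136 270  pointer 0.6152 149  
[0.6192 0.1081 0.2056] 17.275
the job is handed in; nothing more can be done
None
```

I set the dropper bottle in the large round well, let go of it, and lifted the cuvette cover to the loading mark. The job is handed in at about 17.3 s with the gripper still holding the handle with 90 N set.

**Bottle:** I gripped it by the collar and lowered it until the wrist felt about 10 N at the expected height. It stands upright on the well floor. The wrist camera and the side camera put the bulb top at 160 mm (159 expected); the scene camera read 162 mm.

**Cover:** The first lift overshot slightly, to about 0.61 rad, so I eased it back down. In the last wrist readings the pointer and mark agreed to 0.000 and 0.002 rad. The other estimates of the opening disagree a little: 0.604 from the scene camera, 0.618 from the side camera and 0.615 from the arm pose. All are well short of the lamp switch at 0.80.

**Other things:**
- **Tray:** comparing before and after images, the only change is the place the bottle left; the vials stand where they were.
- **Beaker, tip box and tube rack:** I saw no change attributable to them. In the side view there was a small patch of changed depth on the bare bench and a large one well beyond the work area where the arm started. I put these down to the arm and its shadow and did not check further.
- **A refused move:** my first move command was rejected for missing keys, and nothing moved.

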